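Load and lock the sample tray of a clarity viewer

ROBOT

A 7-joint arm with a two-finger parallel gripper is mounted at the origin on a cart in front of the work surface, level with it; the furniture and walls round the work are solid. World frame = base frame: x ahead of the robot, y to its left, z up, the work surface at z = 0. Lengths are in mm, angles in rad, forces in N, time in s.
With the tool pointing down it reaches from about 400 to 900 mm from the base axis. Payload 5.6 kg.
Tool frame: the origin (TCP) lies between the finger pads; the fingertips stand robot.finger_overhang ahead of it and the grasp point (between the pads) lies 3 mm ahead of it (robot.finger_overhang is the distance from the TCP to the fingertips, in mm); z points along the fingers, y is the line along which they close (so a half turn about z gives the same grasp; the last joint's range is limited). The gripper opens to 92 mm and grips with 3 to 60 N. Pads are 20 mm wide; open, the fingers measure 128 mm over their backs; the gripper's body (75 mm by 189 mm) begins 69 mm behind the grasp point.
Start: joints at [1.116, 0.468, -0.012, 1.603, 0.006, 1.071, -0.056], TCP at [260.13, -595.685, 236.592] pointing down, gripper open.
Joint ranges: [-2.53, 2.53], [-0.31, 2.02], [-1.57, 1.55], [0.28, 2.44], [-1.29, 4.43], [0.15, 1.84], [-2.92, 2.92]. Speed limits (rad/s): [2.57, 2.57, 3.14, 3.14, 3.14, 3.14, 3.14].

INTERFACE

Orientations are given as a rotation vector (axis times angle).
In Python, from cell import robot, imaging gives the robot as it stands (robot), with the cameras (imaging). Calls block until the motion is done:
- robot.movep(position, orientation): joint-space move of the TCP to a pose.
- robot.servo_line(position, feed=150, rotation=None): straight line of the TCP; rotation=None keeps the orientation; feed is the mean speed in mm/s.
- robot.goto_joints(angles): joint-space move.
- robot.grip(opening, newtons=None): opening from 0.0 (shut) to 1.0 (fully open); newtons is the grip in N (None keeps the last); returns when the fingers have stopped.
- robot.hold(seconds).
- robot.ik(position, orientation): joint angles nearest the present ones, or None.
- imaging.read_camera(name): name is "scene" or "side" or "wrist"; returns the picture (420x560x3 uint8, red, green, blue); there is no depth.
- imaging.camera_info(name): a dict with "camera_matrix" (3x3 intrinsics, pixels), "k1" (the pictures are not rectified: a ray, as slopes to the right and down, at radius r is drawn at 1 + k1 r^2 times it, then the intrinsics apply), "R" (3x3) and "t" (3): a world point X has camera coordinates R X + t. Camera axes: x right, y down, z forward; pixel columns grow to the right and rows downward; lengths in mm; the calibration is good to about 2 mm. A picture is of the moment at which its call begins: read the wrist's pose just before it. camera_info takes no time and is no camera call; for the wrist camera it gives the pose at the moment of the call.
A pose or a line that the arm cannot do raises robot.IKError and nothing moves.
- robot.job_done(): hands the job in; it is judged then, once.
Readings, each from a call of its own:
- robot.read_t(): time.
- robot.read_joints(): joint angles.
- robot.read_joint_velocities(): joint speeds.
- robot.read_joint_torque(): joint torques, N m.
- robot.read_tcp_pos(): TCP position.
- robot.read_tcp_rot(): TCP orientation.
- robot.read_contact_force(): force on the tool from outside, world axes, zero at the start.
- robot.read_wrist_torque(): the same for the moment, N m.
- robot.read_grip_width(): opening from 0.0 (shut) to 1.0 (fully open).
- robot.read_grip_force(): force on a finger pad.
Only numpy, scipy, OpenCV 4.12 (cv2) and the standard library are available. Lean on these libraries where they do the work, as an engineer would, in place of code of your own. Each camera call takes 0.05 s, during which the arm holds its last target. There are 200 camera calls.

TASK

Set up the clarity viewer for the next batch: lift the two small checked bottles out of the viewer's white sample tray and stand them upright in the grey tray, then stand every sample bottle waiting on the bench upright in the sample tray. When all are loaded, turn the red eccentric knob until its lobe presses the sample tray firmly home against the two rubber buffers; only then, so that no sample gets light before it is locked, slide the black shutter grip to its next click stop (the clear slits), no further. Leave the other things on the bench where they are.

Things in the scene. Friction and masses are not known exactly. Their poses are not given: they have to be found in the camera images.
- viewer: clarity viewer, fixed. Frame: origin on the bench, x from its front (robot side) to the light box at its back, y along the slits, z up. Base plate x -119..104, y -203..202 mm, top z = 12 mm. Light box x 40..100, y -177..133, top z = 110 mm, three slits in front. The tray channel lies between two steel cheeks (top z = 22 mm), centre line x = -40 mm.
- buffers (a point): midpoint between the relaxed tips of the two black sprung rubber buffers (70 mm apart; viewer x = -40, y = -165, z = 21 mm) that stop the tray at its -y end; axes as the viewer's. Together they give 3 N per mm, up to 10 mm. The tray is home when its end has pressed them.
- sample_tray: white loose tray 136 x 312 x 16 mm (x, y, z) in the viewer's channel, frame parallel to the viewer's, origin at the centre of its underside (z = 12 mm). The eccentric pushes its solid +y end (land y 130..156 mm) and moves it 2 to 6 mm towards -y until it meets the buffers, at viewer y = -9 mm; home when its origin is below viewer y = -10 mm.
- tray_well (a point): centre of the sample tray's well on its floor (tray x = 0, y = -11 mm, 4 mm above the tray's origin); axes as the tray's. Well 128 mm (x) by 282 mm (y), rim 10 mm above the floor. Three printed circles at y = -75, 0, 75 mm from this point mark good places; anywhere on the floor clear of the rim will do.
- eccentric: the eccentric clamp: steel lobe disc, spindle and red knob in one piece; origin on its vertical axis, 12 mm above the bench; its y axis points to the lobe.
- eccentric_turn (a joint): angle (rad) of the eccentric, 0 to 2.75 (end stop), growing counter-clockwise from above; starts slack, 0 to 0.6. At 0 the lobe points to viewer +y, away from the tray. Disc radius 22 mm, 9 mm off axis. It brings the tray to the buffers at about 1.6, bears with about 15 N at 2.2 and 20 N at 2.6. Stiff (0.1 N m free, up to 0.4 under load); stays where it is left.
- knob_grip (a point): grip point of the red eccentric knob, on its vertical axis (viewer x = -40, y = 169 mm), 98 mm above the bench. The red bar round it is 60 mm long, 14 mm thick, 36 mm high (18 mm above and below this point) and lies along this frame's y axis, which points to the lobe (white dot at that end); black spindle of 20 mm diameter below, lobe disc 14 to 27 mm above the bench.
- shutter (a joint): position (m) of the shutter slider along viewer -y: sprung click stops at 0 (shut), 0.025 (clear slits open) and 0.050 (amber filters). About 5 to 8 N to leave a stop; within about 5 mm of a stop it snaps in by itself.
- shutter_grip (a point): centre of the black block grip of the shutter, 18 x 22 x 40 mm (viewer x, y, z), above the light box's lid at viewer x = 51.5 mm, y = 53 mm - slider position, z = 138 mm; its underside is 8 mm above the lid. A black, a white and an amber dot on the lid beside it mark its three stops.
- checked_tray: grey open tray for checked samples, fixed, empty, 146 x 120 x 22 mm (its x, y, z), wall and floor 4 mm; origin at the centre of its underside. Room for both checked bottles along x, 33 mm either side of the centre. A tall blue pump stands behind, between it and the viewer: while passing world y = 0.05..0.30 m below z = 0.4 m, keep in front of x = 0.53 m.
- done_a: checked sample bottle, small, amber-pink with black cap, 48 mm diameter, 102 mm high, straight sided up to about 75 mm, origin at the centre of its underside, z up, 0.12 kg; stands in the sample tray at the start, in its -y half, on the viewer.
- done_b: checked sample bottle, small, amber-pink with black cap, 48 mm diameter, 102 mm high, straight sided up to about 75 mm, origin at the centre of its underside, z up, 0.12 kg; stands in the sample tray at the start, in its +y half, on the viewer.
- bottle_blue_cap: white sample bottle with blue cap, 50 mm diameter, 123 mm high, straight sided up to about 85 mm, origin at the centre of its underside, z up, about 0.12 kg; stands on the bench. May be absent (None).
- bottle_white_cap: amber-pink sample bottle with white cap, 52 mm diameter, 108 mm high, straight sided up to about 78 mm, origin at the centre of its underside, z up, about 0.12 kg; stands on the bench. May be absent (None).
- bottle_black_cap: amber-pink sample bottle with black cap, 52 mm diameter, 108 mm high, straight sided up to about 78 mm, origin at the centre of its underside, z up, about 0.12 kg; stands on the bench. May be absent (None).
- herb_jar: jar with black lid, 79 mm diameter, 154 mm high, behind the viewer; leave alone. Origin at the centre of its underside.

How it is judged (in metres and radians):
On the way, in this order (a step that is already met when the one before it is completed fails the run):
1. both checked bottles stand in the grey tray and every waiting bottle stands upright, let go, in the sample tray (x of bottle_blue_cap in the frame of sample_tray between -0.045 and 0.045 m and y of bottle_blue_cap in the frame of sample_tray between -0.133 and 0.112 m and z of bottle_blue_cap in the frame of sample_tray between 0 and 0.009 m and angle between each of bottle_blue_cap, bottle_white_cap, bottle_black_cap, done_a, done_b's own z axis and vertical below 0.12 rad and x of bottle_white_cap in the frame of sample_tray between -0.045 and 0.045 m and y of bottle_white_cap in the frame of sample_tray between -0.133 and 0.112 m and z of bottle_white_cap in the frame of sample_tray between 0 and 0.009 m and x of bottle_black_cap in the frame of sample_tray between -0.045 and 0.045 m and y of bottle_black_cap in the frame of sample_tray between -0.133 and 0.112 m and z of bottle_black_cap in the frame of sample_tray between 0 and 0.009 m and x of done_a in the frame of checked_tray between -0.052 and 0.052 m and y of done_a in the frame of checked_tray between -0.038 and 0.038 m and z of done_a in the frame of checked_tray between 0 and 0.01 m and x of done_b in the frame of checked_tray between -0.052 and 0.052 m and y of done_b in the frame of checked_tray between -0.038 and 0.038 m and z of done_b in the frame of checked_tray between 0 and 0.01 m and contact force between the fingers and bottle_blue_cap below 0.5 N and contact force between the fingers and bottle_white_cap below 0.5 N and contact force between the fingers and bottle_black_cap below 0.5 N and contact force between the fingers and done_a below 0.5 N and contact force between the fingers and done_b below 0.5 N), for 0.2 s.
2. the eccentric's lobe bears on the sample tray (over 5 N) and holds it home against the buffers, with all still in place (contact force between eccentric and sample_tray above 5 N and y of sample_tray in the frame of viewer below -0.01 m and x of bottle_blue_cap in the frame of sample_tray between -0.045 and 0.045 m and y of bottle_blue_cap in the frame of sample_tray between -0.133 and 0.112 m and z of bottle_blue_cap in the frame of sample_tray between 0 and 0.009 m and angle between each of bottle_blue_cap, bottle_white_cap, bottle_black_cap, done_a, done_b's own z axis and vertical below 0.12 rad and x of bottle_white_cap in the frame of sample_tray between -0.045 and 0.045 m and y of bottle_white_cap in the frame of sample_tray between -0.133 and 0.112 m and z of bottle_white_cap in the frame of sample_tray between 0 and 0.009 m and x of bottle_black_cap in the frame of sample_tray between -0.045 and 0.045 m and y of bottle_black_cap in the frame of sample_tray between -0.133 and 0.112 m and z of bottle_black_cap in the frame of sample_tray between 0 and 0.009 m and x of done_a in the frame of checked_tray between -0.052 and 0.052 m and y of done_a in the frame of checked_tray between -0.038 and 0.038 m and z of done_a in the frame of checked_tray between 0 and 0.01 m and x of done_b in the frame of checked_tray between -0.052 and 0.052 m and y of done_b in the frame of checked_tray between -0.038 and 0.038 m and z of done_b in the frame of checked_tray between 0 and 0.01 m), for 0.2 s.
3. the shutter stands at its next stop, the clear slits (value of joint shutter between 0.021 and 0.029 m), for 0.2 s.
At the end, for the whole second after the job is handed in: Bottles upright (0.12 rad) on the sample tray's floor, checked bottles upright on the grey tray's floor, eccentric bearing on the tray with over 5 N and tray home (origin below -10 mm in viewer y), shutter at 25 mm within 4 mm, all at rest (all of step 2 and all of step 3 and linear speed of each of bottle_blue_cap, bottle_white_cap, bottle_black_cap, done_a, done_b, sample_tray below 0.02 m/s); the robot touches nothing.
It fails at once if the jar behind the viewer is pushed more than 40 mm from its place (distance of herb_jar from where it was at the start of the episode above 0.04 m).
It fails at once if the shutter lets light through (past half-way to its next stop) while the eccentric is still slack (value of joint shutter above 0.0125 m and value of joint eccentric_turn below 1.5 rad).
Of bottle_blue_cap, bottle_white_cap, bottle_black_cap only 2 to 3 are there at a start; the rules pass over those that are not, and their reading is None.
At some moment in a run one of bottle_blue_cap, bottle_white_cap, bottle_black_cap may be knocked a few centimetres aside while the robot is not near it.
It also fails if it takes over 208 s, if anything falls off the work surface, if the arm or the gripper's body presses on something with over 40 N, if the wrist force passes 120 N, or if a joint passes its speed limit or range.

## Working session

There is one attempt and no reset: what is moved stays moved. The work goes in short steps, each a Python script; the robot and the scene stay as the last script left them, time stands still between calls to the robot, and variables do not carry over. Pictures are saved under pics/ and viewed, at most 14 in all, crops included, and the job is handed in when it is done.

```bash
ls; mkdir -p pics
python3 - <<'E'
from cell import robot, imaging
import cv2
for n in("scene","side"):
    cv2.imwrite(f"pics/{n}0.png",imaging.read_camera(n)[:,:,::-1])
    i=imaging.camera_info(n);print(n,i)
print(robot.finger_overhang,robot.read_t(),robot.read_tcp_rot())
E
```

```text
cell.py
pics
scene {'camera_matrix': array([[388.65534668,   0.        , 285.87885001],
       [  0.        , 388.65534668, 203.16689751],
       [  0.        ,   0.        ,   1.        ]]), 'k1': 0.01822755260234565, 'R': array([[-0.643191  , -0.76544297,  0.02005974],
       [-0.39240949,  0.30701395, -0.86703934],
       [ 0.65751055, -0.56554354, -0.4978357 ]]), 't': array([434.80799546, 267.49758569, 679.48339755])}
side {'camera_matrix': array([[513.97784671,   0.        , 288.73160971],
       [  0.        , 513.97784671, 214.22247759],
       [  0.        ,   0.        ,   1.        ]]), 'k1': -0.08119407275122756, 'R': array([[-0.99744211, -0.06870478, -0.01972044],
       [-0.02799522,  0.62934399, -0.77662244],
       [ 0.06576861, -0.77408385, -0.6296576 ]]), 't': array([ 563.78096936,   38.30638231, 1590.15042036])}
22.0 0.1 [-3.07373636e+00 -6.41869708e-01  6.88312579e-04]
```

View pics/scene0.png

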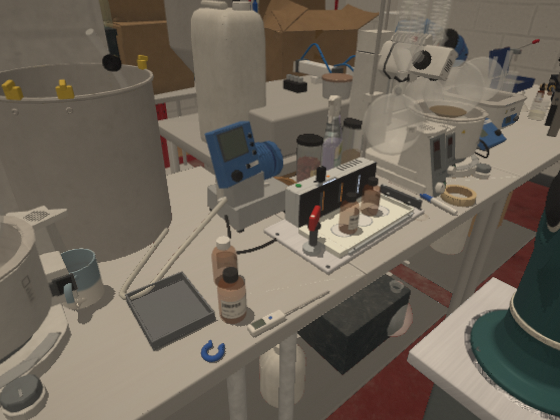

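View pics/side0.png

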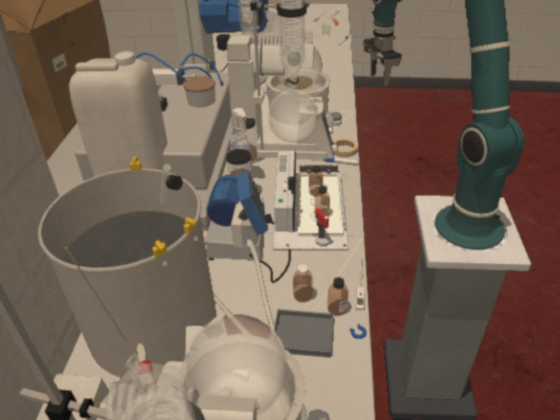

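The two overviews show two waiting bottles, a white cap at scene (223,262) and a black cap at (231,295), with the grey tray at (170,308) and the viewer at about (345,215). I'll enlarge these for pixel readings.

Run:
```python
import cv2,numpy as np
a=cv2.imread("pics/scene0.png");b=cv2.imread("pics/side0.png")
def crop(im,x,y,w,h,k,f):
    c=cv2.resize(im[y:y+h,x:x+w],None,fx=k,fy=k,interpolation=cv2.INTER_CUBIC)
    for i in range(0,w,20): cv2.putText(c,str(x+i),(i*k,8),0,.3,(0,255,255),1);cv2.line(c,(i*k,9),(i*k,14),(0,255,255),1)
    for j in range(0,h,20): cv2.putText(c,str(y+j),(0,j*k+4),0,.3,(0,255,255),1);cv2.line(c,(20,j*k),(26,j*k),(0,255,255),1)
    cv2.imwrite(f,c)
crop(a,255,150,200,130,4,"pics/c1.png")
crop(a,110,225,160,145,4,"pics/c2.png")
crop(b,200,140,180,220,3,"pics/c3a.png")
im=cv2.imread("pics/c3a.png");cv2.imwrite("pics/c3.png",im[:600])
crop(b,260,140,110,150,4,"pics/c3.png")
```

```text
(no output)
```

View pics/c1.png

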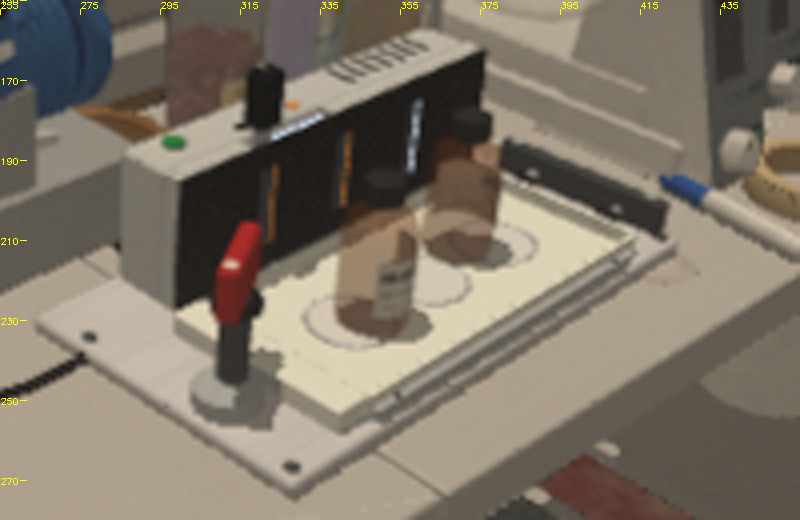

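View pics/c2.png

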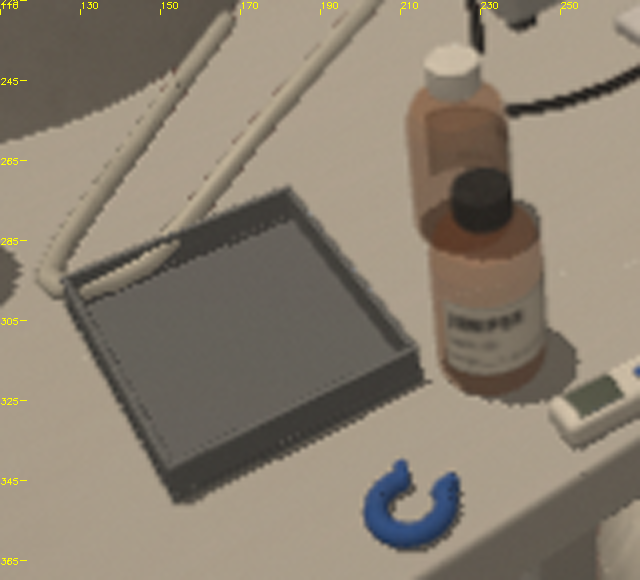

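View pics/c3.png

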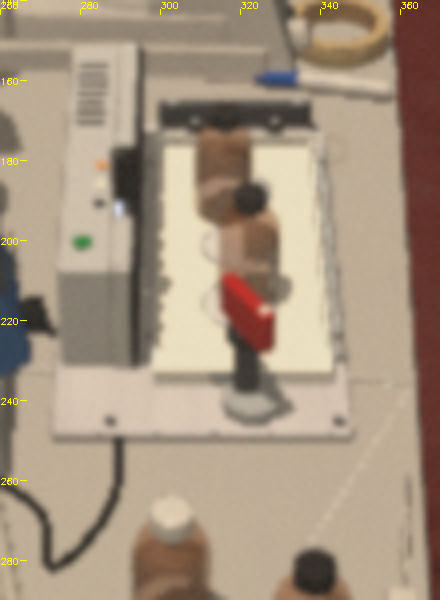

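Enlarged crops: viewer base corners are at scene (264,230), (328,271) and (424,211). The light-box lid corners are at (299,195), (286,187) and (376,163), and the knob top is at about (317,206). The cap centres are white (223,239), black (231,269), done_a (373,179) and done_b (352,195). The grey tray rim corners are at (126,296), (182,272), (215,312) and (153,342).

```bash
cat > h.py <<'E'
from cell import robot, imaging
import numpy as np,cv2
from scipy.optimize import least_squares
from scipy.spatial.transform import Rotation as Ro
def proj(i,X):
    c=np.asarray(X,float)@np.array(i["R"]).T+i["t"]; s=c[...,:2]/c[...,2:]
    s=s*(1+i["k1"]*(s**2).sum(-1,keepdims=True)); K=i["camera_matrix"]
    return s*[K[0,0],K[1,1]]+K[:2,2]
def ray(i,uv):
    K=i["camera_matrix"]; d=(np.asarray(uv,float)-K[:2,2])/[K[0,0],K[1,1]]; s=d.copy()
    for _ in range(20): s=d/(1+i["k1"]*(s@s))
    R=np.array(i["R"]); return -R.T@i["t"], R.T@np.r_[s,1]
def onz(i,uv,z):
    o,d=ray(i,uv); return o+d*(z-o[2])/d[2]
def pt(pose,l):
    x,y,a=pose; l=np.atleast_2d(np.asarray(l,float)); c,s=np.cos(a),np.sin(a)
    return np.c_[x+c*l[:,0]-s*l[:,1],y+s*l[:,0]+c*l[:,1],l[:,2]]
def fit(obs,x0):
    # obs: list (info, local pts, pixels)
    f=lambda p:np.concatenate([(proj(i,pt(p,l))-np.array(u)).ravel() for i,l,u in obs])
    r=least_squares(f,x0,x_scale=[10,10,.1],loss='soft_l1'); return r.x,r.fun.reshape(-1,2).round(1)
E
python3 - <<'E'
from h import *
S=imaging.camera_info("scene");D=imaging.camera_info("side")
v,res=fit([(S,[(-119,202,12),(104,202,12),(-119,-203,12),(40,133,110),(100,133,110),(40,-177,110)],
 [(328.4,271),(264.5,230),(423.5,210.5),(299.5,195.5),(286.2,187),(376,163)]),
 (D,[(-119,202,12),(104,202,12),(40,133,110),(100,133,110),(40,-177,110)],
 [(347.5,248),(273.5,248),(293,208),(274.5,208),(294,151)])],[600,-200,0])
print("viewer",v,"\n",res)
rim=[onz(S,u,22) for u in[(126.2,296.2),(182.5,272.5),(214.5,312),(153,342.5)]]
print("tray",np.round(rim),[np.linalg.norm(rim[k]-rim[k-1]).round() for k in range(4)])
for n,i,u,z in[("w",S,(223.2,239),108),("w",D,(303,266),108),("k",S,(230.7,269.5),108),("k",D,(338.7,279),108),("a",S,(373,179),118),("b",S,(351.7,194.7),118),("b",D,(322.2,188),118)]: print(n,onz(i,u,z).round())
E
```

```text
viewer [ 5.08882650e+02 -6.59912318e+01  5.70440425e-02] 
 [[ 0.  -0. ]
 [-2.2 -1.4]
 [ 0.5 -2. ]
 [ 1.3 -0.2]
 [-2.4 -0.3]
 [ 0.1 -1.6]
 [ 1.5  0.1]
 [-0.3  0.6]
 [ 1.6 -0.2]
 [-0.4 -0. ]
 [ 0.8  0.2]]
tray [[564. 499.  22.]
 [560. 383.  22.]
 [421. 389.  22.]
 [426. 505.  22.]] [np.float64(138.0), np.float64(117.0), np.float64(140.0), np.float64(117.0)]
w [504. 312. 108.]
w [505. 306. 108.]
k [415. 352. 108.]
k [414. 348. 108.]
a [ 481. -128.  118.]
b [457. -19. 118.]
b [462. -21. 118.]
```

```bash
cat >> h.py <<'E'
def down(yaw): # closing line (tool y) along world direction yaw+90deg; yaw about z
    return (Ro.from_euler('z',yaw)*Ro.from_rotvec([np.pi,0,0])).as_rotvec()
import json
def snap(n,name):
    i=imaging.camera_info(n); im=imaging.read_camera(n)[:,:,::-1]
    cv2.imwrite(f"pics/{name}.png",im); cv2.imwrite(f"pics/{name}_b.png",cv2.resize(im,(800,600),interpolation=cv2.INTER_CUBIC))
    json.dump({k:np.array(x).tolist() for k,x in i.items()},open(f"pics/{name}.json","w"))
def info(name): return {k:np.array(x) for k,x in json.load(open(f"pics/{name}.json")).items()}
E
python3 - <<'E'
from h import *
def go(p,y):
    for r in(down(y),down(y+np.pi)):
        try: robot.movep(p,r);break
        except robot.IKError as e: print(e)
    print(robot.read_joints().round(2) if hasattr(robot.read_joints(),'round') else robot.read_joints())
go([440,-60,420],0.057); snap("wrist","w1")
go([430,390,400],0.); snap("wrist","w2")
for n in("w1","w2"):
    i=info(n);print((-i["R"].T@i["t"]).round(),i["R"].round(2).tolist())
print(robot.read_t())
E
```

```text
[ 0.5  -0.01 -0.43  1.79 -0.01  1.36 -1.44]
[-0.01  0.43 -1.07  1.52  0.38  1.42 -2.68]
[513. -57. 567.] [[0.06, -1.0, -0.0], [-0.96, -0.05, 0.26], [-0.26, -0.01, -0.97]]
[504. 389. 548.] [[-0.0, -1.0, 0.0], [-0.97, 0.0, 0.26], [-0.26, 0.0, -0.97]]
3.9833
```

View pics/w1_b.png

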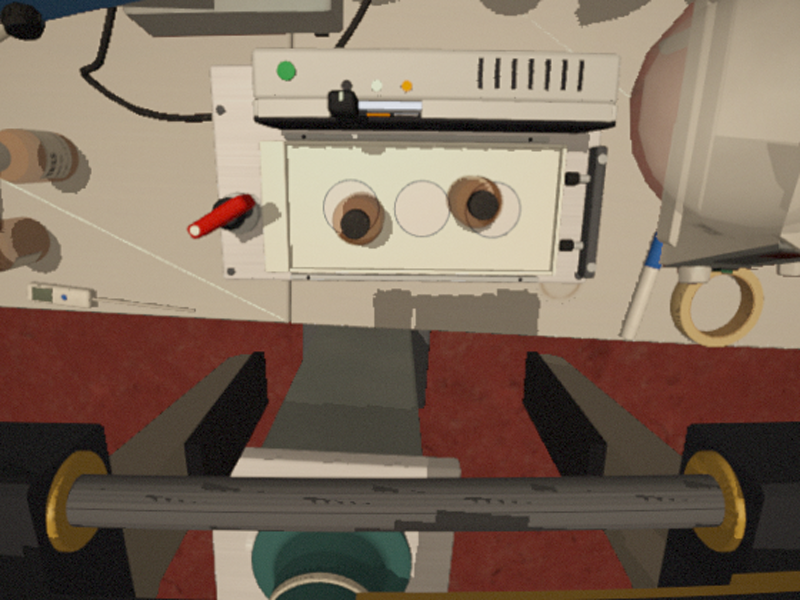

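View pics/w2_b.png

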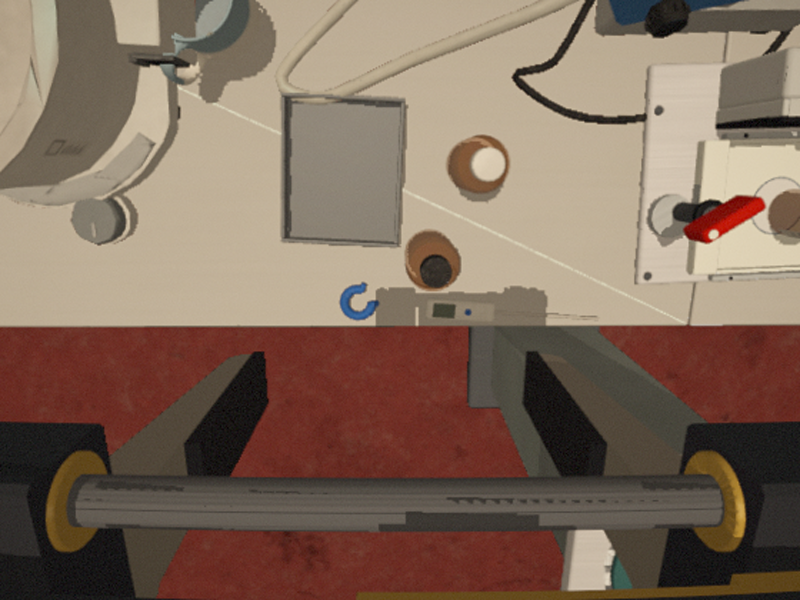

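w1 shows the viewer from above. In 800-wide pixels the base back/front +y corners are (211,66) and (224,278), and the lid corners are (253,48) and (619,54). The well corners are (287,145), (563,150), (557,271) and (291,270). The done_b cap is at (355,224), done_a at (482,206), and the knob runs (195,230) to (250,203) with the dot at the left end. w2 shows the grey tray corners (282,95), (406,98), (400,247) and (282,241), the white cap at (489,164) and the black cap at (436,271). There is no blue-cap bottle.

Run:
```python
from h import *
a,b=info("w1"),info("w2"); k=.7
P=lambda L:[(np.array(u)+.5)*k-.5 for u in L]
v,r=fit([(a,[(104,202,12),(-119,202,12),(100,133,110),(100,-177,110)],P([(211,66),(224,278),(253,48),(619,54)])),
 (b,[(104,202,12),(-119,202,12)],P([(648,65),(637,283)]))],[509,-66,.057]);print("viewer",v,r.tolist())
t,r=fit([(a,[(64,130,26),(64,-152,26),(-64,-152,26),(-64,130,26)],P([(287,145),(563,150),(557,271),(291,270)]))],[470,-66,.057]);print("stray",t,r.tolist())
def inv(p,q): c,s=np.cos(p[2]),np.sin(p[2]);d=np.array(q[:2])-p[:2];return np.round([c*d[0]+s*d[1],-s*d[0]+c*d[1]],1)
print("tray in viewer",inv(v,t))
g,r=fit([(b,[(73,60,22),(73,-60,22),(-73,-60,22),(-73,60,22)],P([(282,95),(406,98),(400,247),(282,241)]))],[490,444,0]);print("grey",g,r.tolist())
for n,i,u,z in[("done_b",a,(355,224),118),("done_a",a,(482,206),118),("white",b,(489,164),108),("black",b,(436,271),108),("dot",a,(195,230),116),("knobend",a,(250,203),116),("shut",a,(342,98),158),("dot2",b,(713,235),116),("knobend2",b,(755,202),116),("pumpfront",b,(600,32),0),("pumpfront2",a,(135,36),0),("caliper",b,(430,300),10)]:
    X=onz(i,P([u])[0],z);print(n,X.round(1),inv(v,X))
```

```text
viewer [ 5.07748354e+02 -6.96327445e+01  4.36126082e-02] [[-1.7, -0.7], [-0.7, 1.9], [-2.0, -0.2], [3.9, 0.1], [2.7, -0.5], [0.4, 2.0]]
stray [ 4.69496303e+02 -7.89853772e+01  4.68717026e-02] [[-0.3, 0.4], [1.1, -1.1], [-1.9, 0.7], [0.4, -0.2]]
tray in viewer [-38.6  -7.7]
grey [ 4.98247984e+02  4.40681697e+02 -4.53318446e-02] [[-0.3, -1.9], [0.2, -0.4], [-0.4, 0.7], [0.5, 1.5]]
done_b [462.3 -24.9 118. ] [-43.5  46.7]
done_a [ 483.8 -133.5  118. ] [-26.7 -62.8]
white [505.9 310.7 108. ] [ 14.7 380.1]
black [415.7 353.1 108. ] [-73.5 426.3]
dot [449.5 116.2 116. ] [-50.1 188.2]
knobend [475.4  67.  116. ] [-26.4 137.9]
shut [560.5 -14.5 158. ] [55.1 52.8]
dot2 [448.7 116.6 116. ] [-50.8 188.7]
knobend2 [477.   83.5 116. ] [-24.  154.4]
pumpfront [633.9 186.3   0. ] [137.2 250.2]
pumpfront2 [630.4 217.1   0. ] [135.1 281.1]
caliper [364.2 351.1  10. ] [-125.1  426.5]
```

```bash
cat >> h.py <<'E'
V=np.array([508,-70.,.047]); T=np.array([469.5,-79,.047]); G=np.array([498,440.7,-.045])
def go(p,y):
    for r in(down(y),down(y+np.pi)):
        try: robot.movep(p,r);return
        except robot.IKError as e: err=e
    raise err
def line(p,f=150): robot.servo_line(list(map(float,p)),feed=f)
def pick(xy,base,yaw,h=48):
    robot.grip(1.0); go([*xy,240],yaw); line([*xy,base+h+3]); robot.grip(0.0,15)
    w=robot.read_grip_width()*92; line([*xy,240],200); print("picked",w,robot.read_grip_width()*92,robot.read_grip_force())
def place(xy,base,yaw,h=48):
    go([*xy,240],yaw); line([*xy,base+40+h]); line([*xy,base+h+3+1.5],40); f=robot.read_contact_force()
    robot.grip(0.9); line([*xy,240],200); print("placed",np.round(f,1),robot.read_t())
E
python3 - <<'E'
from h import *
pick((483.8,-133.5),16,.047); go([430,250,260],0); place(pt(G,[28,0,0])[0,:2],4,-.045)
go([430,250,260],0); go([440,-60,300],.047)
pick((462.3,-24.9),16,.047); go([430,250,260],0); place(pt(G,[-28,0,0])[0,:2],4,-.045)
go([430,390,400],0); snap("wrist","w3"); print(robot.read_joints())
E
```

```text
picked 47.06390563312087 47.676275512859796 14.999569058418274
placed [-0.4  0.3 -0.7] 15.4417
picked 47.35692230318784 47.68257950436769 14.99953642487526
placed [ 0.6  0.4 -1.9] 27.0667
[-0.09143939  0.38154052 -0.93781399  1.52190177  0.30855782  1.39863954
 -2.62047949]
```

View pics/w3_b.png

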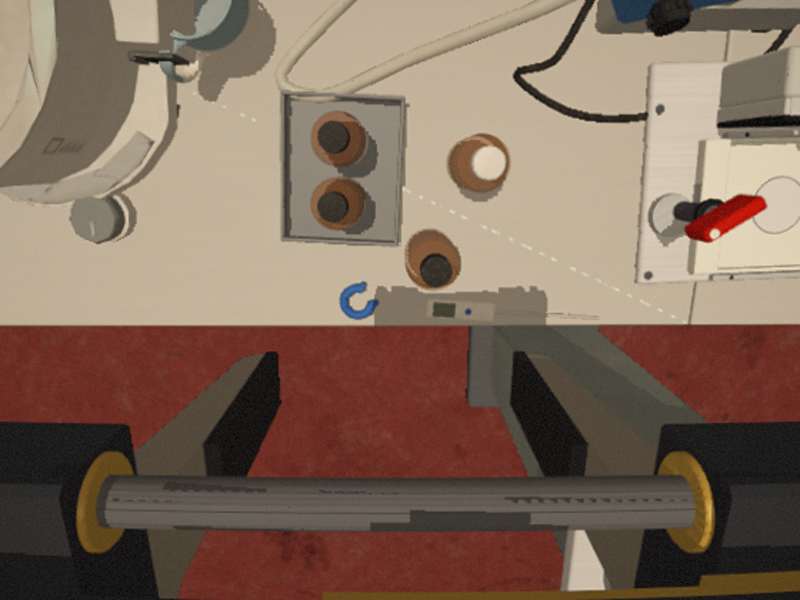

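Both checked bottles stand upright in the grey tray, at (335,137) and (335,205). White (489,163) and black (436,271) haven't moved. Next I load the white one, then re-look at the black one by template matching.

Run:
```python
from h import *
pick((505.9,310.7),0,0); go([430,200,260],0); place(pt(T,[0,-86,0])[0,:2],16,.047)
go([430,200,300],0);go([430,390,400],0); snap("wrist","w4")
a,b=cv2.imread("pics/w3.png"),cv2.imread("pics/w4.png")
x,y=305,190; t=a[y-25:y+25,x-25:x+25]
r=cv2.matchTemplate(b[60:232],t,cv2.TM_CCOEFF_NORMED);_,m,_,l=cv2.minMaxLoc(r);print(m,l[0]+25-x,l[1]+25+60-y)
```

```text
picked 51.948556742548 51.75490329706147 14.999727308750153
placed [ 0.5 -0.  -2. ] 37.8583
0.9821486473083496 -1 0
```

Run:
```python
from h import *
pick((415.7,353.1),0,0); go([430,200,260],0); place(pt(T,[0,45,0])[0,:2],16,.047)
go([440,-60,420],.047); snap("wrist","w5"); go([400,40,330],.047); snap("wrist","w6")
im=cv2.imread("pics/w5.png"); print(robot.read_t())
```

```text
picked 51.97929495144954 51.90684587623518 14.999805986881256
placed [ 0.  -0.1 -0.5] 49.725
51.2083
```

View pics/w6_b.png

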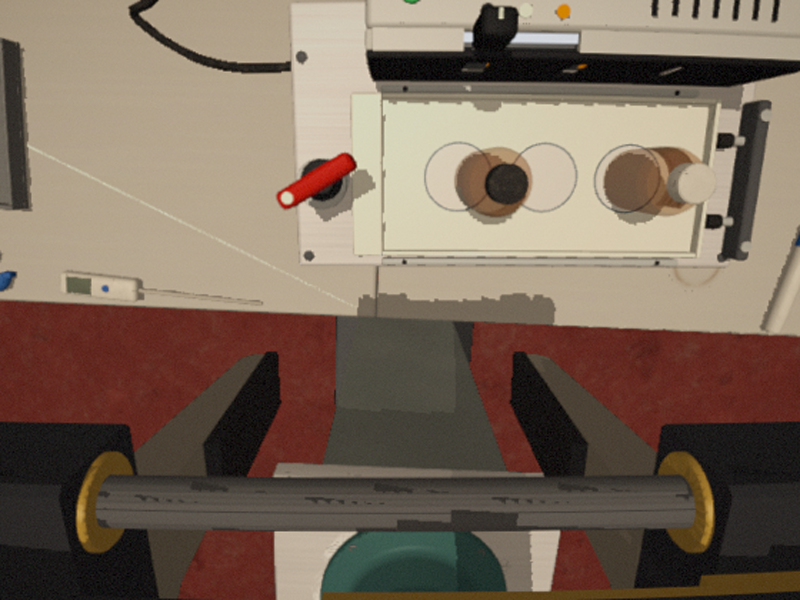

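Both bottles stand in the tray well, black cap at (507,183) and white at (690,183). The knob bar runs from the dot end (281,200) to (353,160).

Run:
```python
from h import *
i=info("w6");f=lambda u:onz(i,(np.array(u)+.5)*.7-.5,116)
a,b=f((284,198)),f((349,162));d=a-b;print(a,b,(a+b)/2,np.linalg.norm(d),"theta",np.arctan2(d[1],d[0])-np.pi/2-.047)
a,b=f((279,200)),f((354,160));d=a-b;print(a,b,(a+b)/2,np.linalg.norm(d),"theta",np.arctan2(d[1],d[0])-np.pi/2-.047)
print(pt(V,[-40,169,98]),robot.read_joints().round(2))
for y in np.arange(-3.2,4.2,.4):
    q=robot.ik([461,98,102],down(y)); print(round(y,1),None if q is None else np.round(q,2))
```

```text
[449.07906175 118.41996172 116.        ] [475.18000215  73.99013107 116.        ] [462.12953195  96.2050464  116.        ] 51.52930177995952 theta 0.48415109643179716
[447.56520513 121.90833023 116.        ] [476.65051998  70.62656376 116.        ] [462.10786256  96.267447   116.        ] 58.95570466721559 theta 0.46892748865447115
[[460.10409589  96.93406594  98.        ]] [ 1.14 -0.02 -1.25  1.99 -0.02  1.16 -1.63]
-3.2 [ 0.71  0.92 -1.36  2.08  1.05  1.12  0.34]
-2.8 [ 0.7   0.88 -1.33  2.08  1.02  1.08  0.76]
-2.4 [ 0.7   0.88 -1.33  2.08  1.02  1.08  1.16]
-2.0 [-1.25  0.84  1.34  2.19 -1.02  1.02 -2.88]
-1.6 [-1.    0.51  0.89  2.18 -0.6   0.73 -2.87]
-1.2 [-0.65  0.39  0.44  2.16 -0.27  0.64 -2.79]
-0.8 [-0.08  0.39 -0.23  2.12  0.15  0.65 -2.79]
-0.4 [ 0.42  0.54 -0.85  2.09  0.59  0.77 -2.78]
-0.0 [ 0.55  0.65 -1.05  2.08  0.76  0.86 -2.52]
0.4 [ 0.66  0.8  -1.24  2.08  0.94  1.   -2.27]
0.8 [ 0.67  0.82 -1.27  2.08  0.96  1.02 -1.88]
1.2 [ 0.68  0.84 -1.29  2.08  0.98  1.04 -1.5 ]
1.6 [ 0.69  0.87 -1.31  2.08  1.    1.06 -1.11]
2.0 [ 0.7   0.89 -1.33  2.08  1.02  1.09 -0.73]
2.4 [ 0.7   0.9  -1.34  2.08  1.03  1.1  -0.34]
2.8 [ 0.7   0.9  -1.34  2.08  1.03  1.09  0.07]
3.2 [ 0.7   0.88 -1.33  2.08  1.02  1.08  0.48]
3.6 [ 0.7   0.88 -1.33  2.08  1.02  1.08  0.88]
4.0 [ 0.7   0.88 -1.33  2.08  1.02  1.08  1.28]
```

Run:
```python
from h import *
c=[461.3,96.6]; y0=.475+.047+np.pi/2
robot.grip(0.5); robot.movep([*c,200],down(y0)); line([*c,103],100); robot.grip(0.0,60)
print(robot.read_grip_width()*92,np.round(robot.read_contact_force(),1))
n=13
for k in range(1,n+1):
    y=y0+1.97*k/n
    robot.servo_line([*c,103.],feed=100,rotation=down(y))
    if k%3==1: print(k,robot.read_t(),np.round(robot.read_contact_force(),1),np.round(robot.read_wrist_torque(),2),Ro.from_rotvec(robot.read_tcp_rot()).as_matrix()[:2,1].round(3))
robot.hold(.3); robot.grip(0.5); line([*c,240],150)
go([400,40,330],.047); snap("wrist","w7"); print(robot.read_t())
```

```text
13.533666027139038 [ 0.9 -0.8  4.8]
1 55.0 [1.1 1.4 4.6] [ 0.08 -0.39  0.06] [0.782 0.624]
4 55.9 [4.4 4.  4.5] [ 0.73 -0.99  0.05] [0.429 0.903]
7 56.8 [6.  6.2 2.8] [ 1.15 -1.12  0.06] [-0.011  1.   ]
10 57.7 [6.5 8.7 1.3] [ 1.59 -1.01  0.04] [-0.45   0.893]
13 58.6 [ 4.8 10.4  2. ] [ 1.87 -0.68  0.03] [-0.797  0.605]
63.2833
```

View pics/w7_b.png

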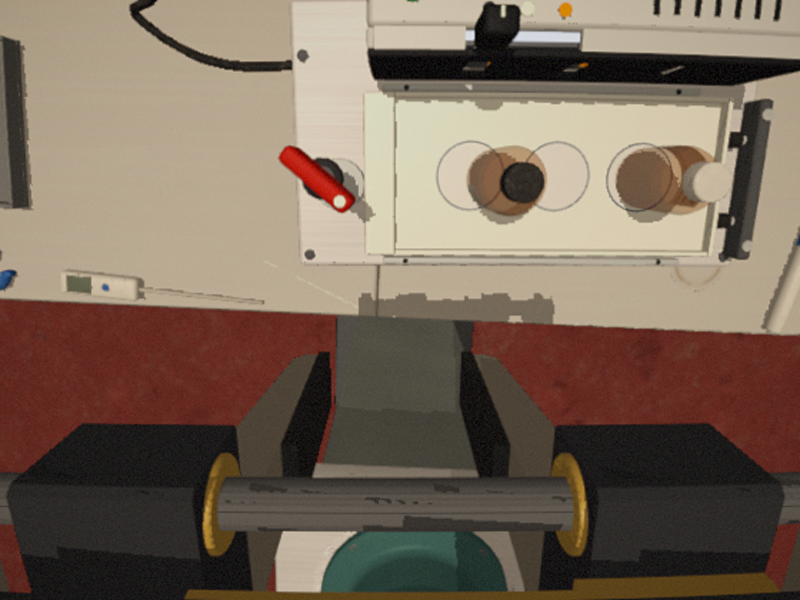

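The tray has moved about 12 px (around 10 mm) onto the buffers, the bottles are standing, and the lobe dot is now at (340,201) facing the tray. I'll check the angle and then move the shutter.

Run:
```python
from h import *
i=info("w7");f=lambda u:onz(i,(np.array(u)+.5)*.7-.5,116)
a,b=f((348,207)),f((284,151));d=a-b;print("theta",(np.arctan2(d[1],d[0])-np.pi/2-.047)%(2*np.pi))
p=lambda s,z:pt(V,[51.5,53-s,z])[0]
robot.grip(0.5); go(p(0,230),.047); line(p(0,143),100); robot.grip(0.0,20)
print(robot.read_grip_width()*92,np.round(robot.read_contact_force(),1))
for s in(5,10,15,20,25): line(p(s,143),40); print(np.round(robot.read_contact_force(),1))
robot.hold(.2); robot.grip(0.5); line(p(25,230),100)
go([400,40,330],.047); snap("wrist","w8"); snap("scene","s8")
im=cv2.imread("pics/w8.png")[0:200,180:560]
cv2.imwrite("pics/w8c.png",cv2.resize(im,None,fx=2,fy=2,interpolation=cv2.INTER_CUBIC)); print(robot.read_t())
```

```text
theta 2.4175698556896172
21.865540419627813 [ 0.8  3.4 -0.3]
[-0.2 -2.1  3.9]
[-0.4 -2.2  5.3]
[-2.1 -2.7  6.2]
[-1.5 -4.8  7.1]
[0.1 2.5 4.4]
70.125
```

View pics/w8c.png

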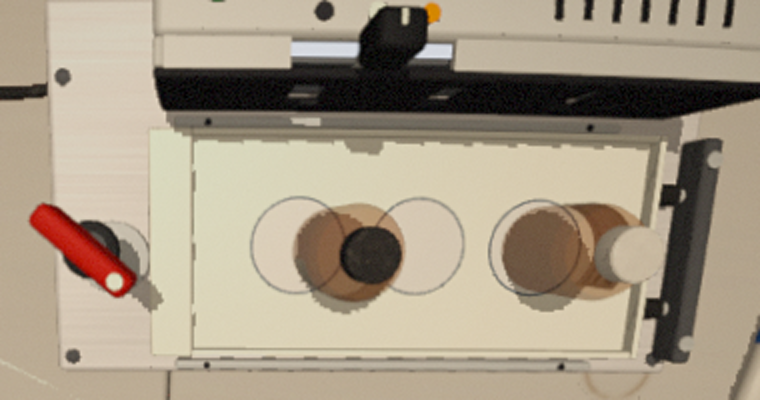

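View pics/s8.png

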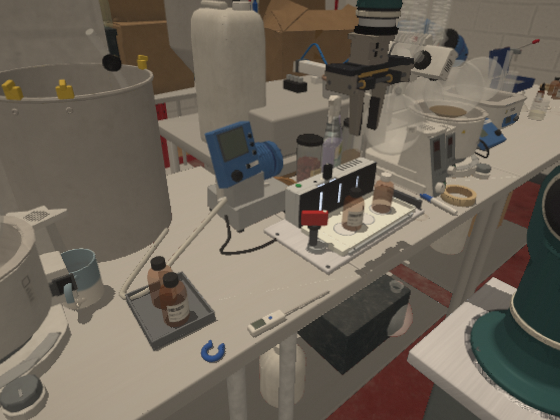

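The slits are now clear white and the grip covers the white dot. The eccentric holds and all bottles stand upright. I'll check the shift numerically and hand in.

Run:
```python
from h import *
a,b=info("w7"),info("w8")
x=onz(a,np.array((503,11))*.7,158);y=onz(b,np.array((180+405/2,15/2)),158);print(y-x)
if 19<np.linalg.norm(y-x)<31: print(robot.job_done())
```

```text
[  1.33671142 -24.91966788   0.        ]
the job is handed in; nothing more can be done
None
```

The job is handed in. Both checked bottles are in the grey tray and both waiting bottles (white cap, black cap; there was no blue cap) are in the sample tray. The eccentric is turned to about 2.42 rad with the tray against the buffers, and the shutter moved about 25 mm to the clear slits. I don't have the judge's result.

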